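# Lay out the engine parts for reassembly

## Task

Lay the loose engine parts out on the plywood board, each centred in a painted square: in the near row of squares, between the brown brake drum and the finned cylinder, put the ball bearing next to the drum, the piston next to the cylinder and the gear in the middle between them, and put the hex nut in the square directly behind the bearing (on the side away from the robot). Stack the brass bush upright, centred on top of the gear. All parts keep the side up that they have now, and the chrome socket and yellow-capped jar stay on the bench where they stand.

Things in the scene. Friction and masses are not known exactly. Their poses are not given: they have to be found in the camera images.
- bearing: Ball bearing, bright steel rings with a red seal between them: outside diameter 52, bore 24, height 15, lying flat. Loose, about 0.13 kg. Origin: centre of its underside, z up along its axis.
- gear: Dark steel toothed gear, flat top and underside, 64 over the tooth tips (fingers close on the 60 mm diameter body; the teeth are only seen), height 16, small dark bore. Loose, about 0.28 kg. Origin: centre of its underside, z up along its axis.
- piston: Aluminium piston standing upright with its sooty brown crown up, two dark ring grooves near the top: diameter 52, height 58. Loose, about 0.16 kg. Origin: centre of its underside, z up along its axis.
- bush: Brass bush, a plain tube standing upright: outside diameter 30, bore 20, height 28. Loose, about 0.11 kg. Origin: centre of its underside, z up along its axis.
- nut: Steel hexagon lock nut with a blue plastic insert ring on its top: 36 across flats, 41.6 across corners, height 20, lying flat. Loose, about 0.12 kg. Origin: centre of its underside, z up along its axis; its x axis is square to one pair of flats (the pattern repeats every 60 degrees).
- board: Fixed plywood board, 200 (x) by 480 (y), 6 thick, lying on the bench. Origin: centre of its underside; x points away from the robot, y to the robot's left, yaw up to 0.15 rad. Six dark-blue painted square outlines, 76 a side (flat paint): near row at x = -45, centres y = -90, 0, +90, between drum and cylinder; row behind it at x = +45, centres y = -90, 0, +90.
- drum: Rusty brown cast brake drum with a hub and five studs, fixed on the board at one end of the near row, on its line (board x = -45, y = +185 or -185): diameter 100, height 55. Origin: centre of its underside, on the board's top.
- cylinder: Finned aluminium engine cylinder with a dark bore on top, fixed on the board at the other end of the near row from the drum (board x = -45, y = -185 or +185): 88 by 88, height 68. Origin: centre of its underside, on the board's top.
- socket: Bystander: chrome wrench socket with a black band and a small dark square on top, diameter 30, height 38, standing loose on the bench among the parts. To be left alone. Origin: centre of its underside.
- jar: Bystander: small white jar with a yellow cap, diameter 44, height 50, standing loose on the bench among the parts. To be left alone. Origin: centre of its underside.
Not all that is in view belongs to the job. What is shaped like the piston but green is not meant.

How it is judged:
At the end, for the whole second after the job is handed in: Bearing, piston, gear (near row: by drum, by cylinder, middle) and nut (square behind the bearing) lie on the board within 12 mm in board x and y of their square centres; bush stands on the gear within 8 mm of its centre; all upright as at the start (0.1 rad), released, at rest (x of bearing in the frame of board between -0.057 and -0.033 m and z of bearing in the frame of board between 0.002 and 0.01 m and x of gear in the frame of board between -0.057 and -0.033 m and z of gear in the frame of board between 0.002 and 0.01 m and x of piston in the frame of board between -0.057 and -0.033 m and z of piston in the frame of board between 0.002 and 0.01 m and x of nut in the frame of board between 0.033 and 0.057 m and z of nut in the frame of board between 0.002 and 0.01 m and ((y of drum in the frame of board above 0 m and y of bearing in the frame of board between 0.078 and 0.102 m) or (y of drum in the frame of board below 0 m and y of bearing in the frame of board between -0.102 and -0.078 m)) and ((y of drum in the frame of board above 0 m and y of nut in the frame of board between 0.078 and 0.102 m) or (y of drum in the frame of board below 0 m and y of nut in the frame of board between -0.102 and -0.078 m)) and ((y of cylinder in the frame of board above 0 m and y of piston in the frame of board between 0.078 and 0.102 m) or (y of cylinder in the frame of board below 0 m and y of piston in the frame of board between -0.102 and -0.078 m)) and y of gear in the frame of board between -0.012 and 0.012 m and horizontal distance between bush and gear below 0.008 m and z of bush in the frame of gear between 0.012 and 0.02 m and angle between each of bearing, gear, piston, nut, bush's own z axis and vertical below 0.1 rad and linear speed of each of bearing, gear, piston, nut, bush below 0.02 m/s); the robot touches nothing.
It fails at once if the socket was moved more than 25 mm (distance of socket from where it was at the start of the episode above 0.025 m).
It fails at once if the jar was moved more than 25 mm (distance of jar from where it was at the start of the episode above 0.025 m).
It also fails if it takes over 128 s, if anything falls off the work surface, if the arm or the gripper's body presses on something with over 40 N, if the wrist force passes 120 N, or if a joint passes its speed limit or range.

## Robot

A 6-joint arm with a two-finger parallel gripper is mounted at the origin on the work surface. World frame = base frame: x ahead of the robot, y to its left, z up, the work surface at z = 0. Lengths are in m, angles in rad, forces in N, time in s.
With the tool pointing down it reaches from about 0.25 to 0.725 m from the base axis. Payload 9.7 kg.
Tool frame: the origin (TCP) lies midway between the tips of the shut fingers; the grasp point (between the pads) lies robot.tcp_to_grasp behind it (robot.tcp_to_grasp is the distance from the TCP to the grasp point, in m); z points along the fingers, y is the direction in which the jaws open and shut (so a half turn about z gives the same grasp; the last joint's range is limited). The gripper opens to 85 mm and grips with 20 to 120 N. Pads are 22 mm wide; open, the fingers measure 114 mm over their backs; the gripper's body (76 mm by 85 mm) begins 54 mm behind the grasp point. The pads swing forward as they close: fully open they stand 13 mm farther back than shut.
Start: joints at [-1.33, 0.087, 0.176, 1.66, 0, 1.571], TCP at [0.131, -0.534, 0.231] pointing down, gripper open.
Joint ranges: [-3.13, 3.13], [-0.85, 1.81], [-1.15, 1.24], [-2.2, 2.28], [-1.44, 1.52], [-3.14, 3.14]. Speed limits (rad/s): [2.22, 2.22, 2.57, 3.14, 3.14, 3.14].

## Interface

Orientations are given as a rotation vector (axis times angle).
In Python, from cell import robot gives the robot as it stands.
- The arm moves only by the tool apply_moves, never from a script. Its argument "rows" is a list of rows, each a list of 7 numbers: the finger opening in mm, from 0 to 85.4, then the shift along the world's x, y, z in mm, then the turn, a rotation vector about the world's x, y, z in rad. A call has 1 to 10 rows; each row is the pose to reach, as a shift and turn from the pose commanded when the call began; what a row does not reach only later rows make up. A row lasts 1/8 s, in which the tool goes at most 62.5 mm and 10.7 degrees, less where a joint would pass 70% of its speed; a pose out of reach is approached as far as the arm can. A call with a gripper value outside its range is refused whole. The fingers move at their own pace and stop on an object; "force" is the grip in N (left out, the last holds). Time passes only in rows, so rows that repeat a pose let the fingers close. It gives the time, the measured TCP pose, the force and the opening at its end, in the units of the state.
- robot.state(): the state, without advancing time (a new reading comes with each control period).
- robot.grab_frame(name): name is "side" or "top"; returns (picture, depth): 420x560x3 uint8, blue, green, red; 420x560 float32, m along the optical axis (not along the pixel's ray), 0 where there is no reading.
- robot.get_calibration(name): a dict with "vertical_fov" (degrees; the focal length in pixels is half the picture's height over the tangent of half this angle, whatever the lens; pixels are square), "cx", "cy" (the principal point, pixels), "k1" (the pictures are not rectified: a ray, as slopes to the right and down, at radius r is drawn at 1 + k1 r^2 times it, then the intrinsics apply), "R" (3x3) and "t" (3): a world point X has camera coordinates R X + t. Camera axes: x right, y down, z forward; pixel columns grow to the right and rows downward; lengths in m; the calibration is good to about 2 mm. A picture is of the moment at which its call begins. get_calibration takes no time and is no camera call.
- robot.finish_job(): hands the job in, once; it reports no verdict.
Trained networks look in the newest picture that a camera, given by its name, has taken for a name from the list of things; names that differ only in an ending like _2 or _b are one class to them, and where a whole thing is asked for, a point or a joint stands for the part that bears it (a point fixed in the world has none). Each returns a list of dicts, best first, with "p" (0 to 1); they miss things now and then, are a little off and sometimes report something else, mostly with a low value. They report only what shows in the picture. A call takes as long as a camera call. They do not tell look-alikes from the thing itself.
- robot.find_in(label, camera): "at" ([x, y, z] in m, in world coordinates, good to about 4 mm: the middle of the surface that is visible of it).
The state is a dict: "time": time; "q": joint angles; "qvel": joint speeds; "joint_torque": joint torques, N m; "eef_pos": TCP position; "tcp_rot": TCP orientation; "contact_force": force on the tool from outside, world axes, zero at the start; "torque": the same for the moment, N m; "width": finger opening in m.
Only numpy, scipy, OpenCV 4.12 (cv2) and the standard library are available. Lean on these libraries where they do the work, as an engineer would, in place of code of your own. Each camera call takes 0.05 s, during which the arm holds its last target.

## Working session

There is one attempt and no reset: what is moved stays moved. The work goes in short steps, Python scripts to look and compute and a tool call to move; the robot and the scene stay as the last step left them, time stands still between calls to the robot, and variables do not carry over. Pictures are saved under pics/ and viewed, and the job is handed in when it is done.

Besides the shell and the picture viewer there is one more tool, called after "Emit:" by a JSON object that holds its "op" and its "data". apply_moves: Moves the arm, as the interface text tells. Its arguments: {"type":"object","properties":{"rows":{"type":"array"},"force":{"type":"number"}},"required":["rows"]}

```bash
ls; mkdir -p pics; python3 - <<'E'
from cell import robot
import cv2,json
s=robot.state();print(s['time'],s['eef_pos'],s['tcp_rot'],s['width'],robot.tcp_to_grasp)
for n in ('top','side'):
    p,d=robot.grab_frame(n);cv2.imwrite(f'pics/{n}0.png',p)
    c=robot.get_calibration(n);print(n,c)
E
```

```text
pics
0.0 [ 0.13110357 -0.53393502  0.23059424] [-3.11760308e+00 -3.77122553e-01  2.41034561e-04] 0.08556123233639301 0.0187
top {'vertical_fov': 44.98460686251494, 'cx': 280.21698752206794, 'cy': 207.16949196396683, 'k1': -0.1789912322748226, 'R': array([[ 2.62602570e-02, -9.99650436e-01,  3.06667602e-03],
       [-9.91174263e-01, -2.64361015e-02, -1.29902708e-01],
       [ 1.29938370e-01,  3.71668167e-04, -9.91522003e-01]]), 't': array([0.00121709, 0.46199365, 1.18284239])}
side {'vertical_fov': 43.350402853693055, 'cx': 274.3528998369311, 'cy': 209.0283594559348, 'k1': 0.01315842162448601, 'R': array([[-0.78757071, -0.61622345,  0.00102029],
       [-0.34970787,  0.44558324, -0.82411163],
       [ 0.50738229, -0.64940298, -0.5664265 ]]), 't': array([0.37165886, 0.19321318, 1.09976613])}
```

View pics/top0.png

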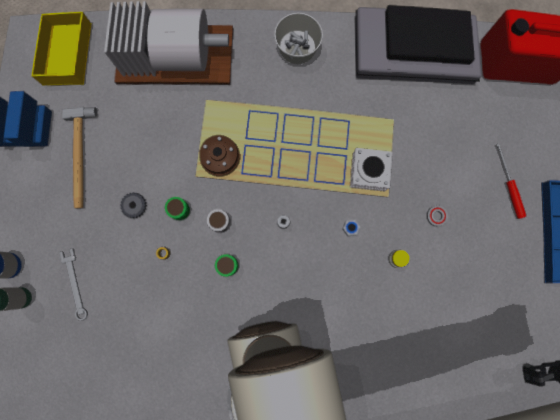

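View pics/side0.png

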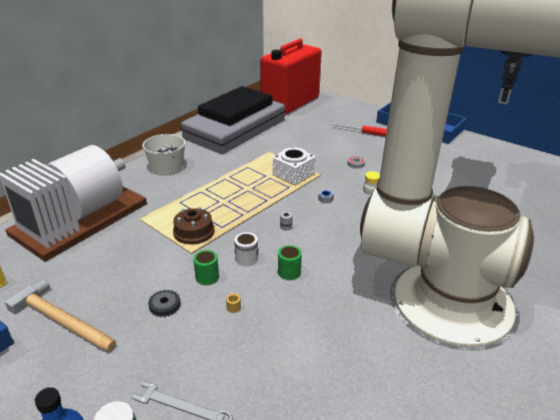

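The top view shows these parts:
- **Loose parts:** gear (133,205), piston (218,220), bush (163,253), nut (352,228) and bearing (437,216).
- **Leave alone:** socket (283,222) and jar (401,259).
- **Board:** drum at (218,154) on the left, which is +y, and cylinder at (373,168).

Possible mix-ups:
- **Piston:** the green cylinders at (177,208) and (226,265) are lookalikes. The piston is the aluminium one at (218,220).
- **Nut:** the socket at (283,222) looks similar. The nut is the one with the blue ring at (352,228).

```bash
cat > h.py <<'E'
import numpy as np,cv2
from cell import robot
def K(c,h=420):
    f=h/2/np.tan(np.radians(c['vertical_fov'])/2); return f
def p2w(name,uv,z):
    c=robot.get_calibration(name);f=K(c)
    d=(np.atleast_2d(uv).astype(float)-[c['cx'],c['cy']])/f
    u=d.copy()
    for _ in range(30): u=d/(1+c['k1']*(u**2).sum(1,keepdims=True))
    r=np.c_[u,np.ones(len(u))]@c['R']; o=-c['R'].T@c['t']
    s=(z-o[2])/r[:,2]
    return o+r*s[:,None]
def w2p(name,X):
    c=robot.get_calibration(name);f=K(c)
    x=np.atleast_2d(X)@c['R'].T+c['t'];u=x[:,:2]/x[:,2:]
    return u*(1+c['k1']*(u**2).sum(1,keepdims=True))*f+[c['cx'],c['cy']]
def rectify(name,img,z,x0,x1,y0,y1,s=2.0):
    """resample onto plane z; s px per mm; image row 0 = x1 (far), col 0 = y1 (left)"""
    H=int((x1-x0)*1000*s);W=int((y1-y0)*1000*s)
    cc,rr=np.meshgrid(np.arange(W),np.arange(H))
    X=np.c_[(x1-(rr.ravel()+.5)/s/1000),(y1-(cc.ravel()+.5)/s/1000),np.full(H*W,z)]
    m=w2p(name,X).astype(np.float32).reshape(H,W,2)
    return cv2.remap(img,m[...,0],m[...,1],cv2.INTER_CUBIC)
E
python3 - <<'E'
from h import *
for n in ['bearing','gear','piston','bush','nut','board','drum','cylinder','socket','jar']:
    for cam in (['top','side'] if n!='board' else ['top']):
        print(n,cam,[(np.round(d['at'],4).tolist(),round(d['p'],2)) for d in robot.find_in(n,cam)][:3])
p=cv2.imread('pics/top0.png')
px={'gear':(133,205),'piston':(218,220),'bush':(163,253),'nut':(352,228),'bearing':(437,216),'socket':(283,222)}
print({k:p2w('top',v,0.02).round(3).tolist() for k,v in px.items()})
t=[cv2.resize(p[y-20:y+20,x-20:x+20],(240,240),interpolation=cv2.INTER_CUBIC) for x,y in px.values()]
cv2.imwrite('pics/crops.png',np.vstack([np.hstack(t[:3]),np.hstack(t[3:])]))
b=cv2.resize(p[90:210,185:405],None,fx=3.5,fy=3.5,interpolation=cv2.INTER_CUBIC);cv2.imwrite('pics/board.png',b)
print(robot.state()['time'])
E
```

```text
bearing top [([0.4547, -0.3718, 0.0155], 0.67), ([0.4194, -0.151, 0.0235], 0.57)]
bearing side [([0.451, -0.3635, 0.0127], 0.75), ([0.5419, -0.1747, 0.0544], 0.25)]
gear top [([0.4597, 0.3751, 0.0189], 0.58)]
gear side [([0.4548, 0.3787, 0.0113], 0.95)]
piston top [([0.3216, 0.1396, 0.0544], 0.9), ([0.4204, 0.1549, 0.0608], 0.78), ([0.4512, 0.2599, 0.0622], 0.57)]
piston side [([0.417, 0.1757, 0.0467], 0.77), ([0.3114, 0.1521, 0.0469], 0.77), ([0.4411, 0.2744, 0.0506], 0.67)]
bush top [([0.3432, 0.292, 0.0269], 0.63)]
bush side [([0.4139, -0.1497, 0.0156], 0.6)]
nut top [([0.4204, -0.1528, 0.0224], 0.74)]
nut side [([0.4132, -0.151, 0.0194], 0.66)]
board top [([0.6318, -0.0145, 0.0074], 0.61), ([0.5796, 0.1625, 0.0465], 0.55)]
drum top [([0.5808, 0.1626, 0.0508], 0.58)]
drum side [([0.5722, 0.1884, 0.0426], 0.63)]
cylinder top [([0.5557, -0.1971, 0.0715], 0.8)]
cylinder side [([0.5413, -0.1738, 0.0567], 0.84)]
socket top [([0.424, 0.0012, 0.0372], 0.72)]
socket side [([0.4257, 0.0149, 0.0256], 0.73)]
jar top [([0.4612, 0.376, 0.0201], 0.39)]
jar side [([0.3442, -0.259, 0.0399], 0.84)]
{'gear': [[0.459, 0.374, 0.02]], 'piston': [[0.428, 0.162, 0.02]], 'bush': [[0.344, 0.293, 0.02]], 'nut': [[0.417, -0.161, 0.02]], 'bearing': [[0.452, -0.371, 0.02]], 'socket': [[0.427, 0.006, 0.02]]}
1.05
```

View pics/crops.png

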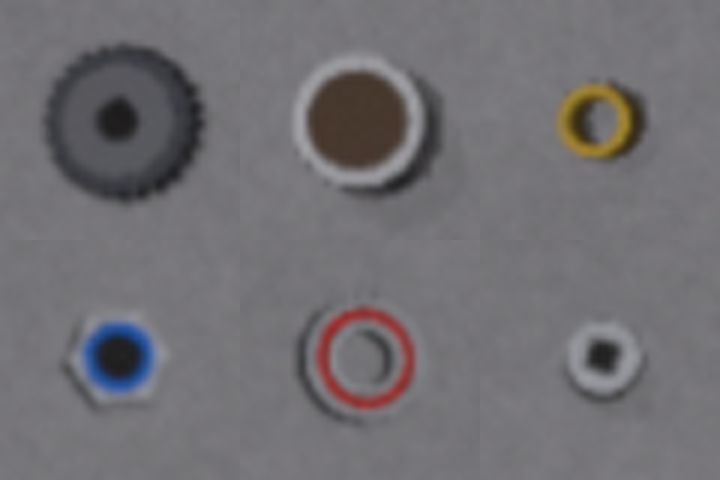

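View pics/board.png

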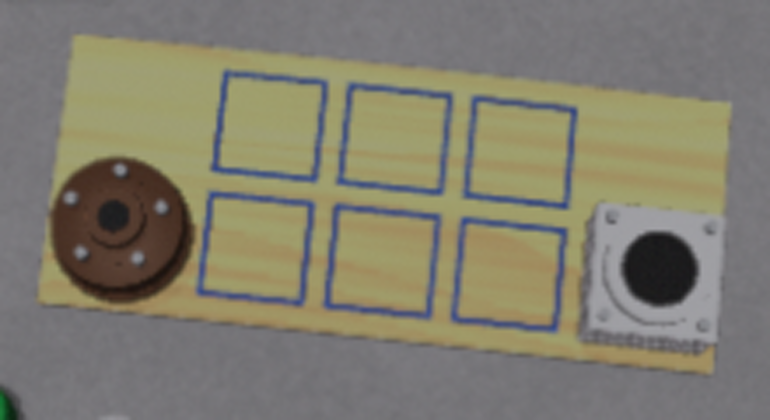

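The crops confirm the choices: piston with brown crown and bare aluminium rim, nut with blue ring, bearing with red seal, and the socket with its square hole. Next I measure the part and square centres.

```bash
cat > meas.py <<'E'
from h import *
def comp(mask,seed,r=14):
    m=np.zeros_like(mask);y,x=int(seed[1]),int(seed[0]);m[y-r:y+r,x-r:x+r]=mask[y-r:y+r,x-r:x+r]
    n,l,st,c=cv2.connectedComponentsWithStats(m.astype(np.uint8))
    i=1+np.argmax(st[1:,4]); return l==i
def masks(p):
    hsv=cv2.cvtColor(p,cv2.COLOR_BGR2HSV).astype(int);h,s,v=hsv[...,0],hsv[...,1],hsv[...,2]
    return dict(blue=(h>100)&(h<130)&(s>90),red=((h<8)|(h>172))&(s>100),yellow=(h>15)&(h<32)&(s>120),brown=(h<22)&(s>50)&(v<120),dark=v<60)
def centre(m,cam,z):
    """hull of the mask on plane z: enclosing-circle-ish centroid by hull moments, plus size"""
    ys,xs=np.nonzero(m); W=p2w(cam,np.c_[xs,ys],z)[:,:2]
    hull=cv2.convexHull((W*1000).astype(np.float32)); M=cv2.moments(hull)
    c=np.array([M['m10'],M['m01']])/M['m00']; return c.round(1), round(2*np.sqrt(M['m00']/np.pi),1)
E
python3 - <<'E'
from meas import *
p=cv2.imread('pics/top0.png');mk=masks(p)
for n,s,k,z in [('gear bore',(133,205),'dark',.016),('piston',(218,220),'brown',.058),('bush',(163,253),'yellow',.028),('nut',(352,228),'blue',.02),('bearing',(437,216),'red',.015)]:
    m=comp(mk[k],s); print(n,centre(m,'top',z),m.sum())
q=cv2.imread('pics/side0.png');mq=masks(q)
for n,s,k,z in [('piston',(246,240),'brown',.058),('bush',(234,300),'yellow',.028),('nut',(326,194),'blue',.02),('bearing',(357,160),'red',.015),('gear',(164,301),'dark',.016)]:
    m=comp(mq[k],s); print('side',n,centre(m,'side',z),m.sum())
# rectified views
for n,c,z in [('gear',(.459,.374),.016),('bearing',(.453,-.37),.015),('nut',(.418,-.16),.02)]:
    im=rectify('top',p,z,c[0]-.05,c[0]+.05,c[1]-.05,c[1]+.05,4);cv2.imwrite(f'pics/r_{n}.png',im)
# squares: fit model
b=mk['blue'].copy();b[:, :190]=0;b[:,400:]=0;b[:95]=0;b[200:]=0
ys,xs=np.nonzero(b);W=p2w('top',np.c_[xs,ys],.006)[:,:2]
from scipy.optimize import least_squares
C=np.array([[x,y] for x in(-.045,.045) for y in(-.09,0,.09)])
def res(t):
    c,s=np.cos(t[2]),np.sin(t[2]);L=(W-t[:2])@np.array([[c,-s],[s,c]])
    d=np.abs(L[:,None]-C).max(2); i=d.argmin(1); return d[np.arange(len(d)),i]-.0375
r=least_squares(res,[.6318,-.0145,-.07],loss='soft_l1',f_scale=.002);t=r.x
print('board',t.round(4),np.abs(res(t)).mean(),len(W))
c,s=np.cos(t[2]),np.sin(t[2]);R=np.array([[c,-s],[s,c]])
for k,v in dict(bearing=(-.045,.09),gear=(-.045,0),piston=(-.045,-.09),nut=(.045,.09),drum=(-.045,.185),cyl=(-.045,-.185)).items(): print(k,((R@v+t[:2])*1000).round(1))
bs=mq['blue'].copy();ys,xs=np.nonzero(bs);W=p2w('side',np.c_[xs,ys],.006)[:,:2];L=np.abs((W-t[:2])@R)
W=W[(L[:,0]<.095)&(L[:,1]<.14)];r=least_squares(res,t,loss='soft_l1',f_scale=.002);print('side board',r.x.round(4),len(W),np.abs(r.fun).mean())
E
```

```text
gear bore (array([454.3, 354. ]), np.float64(29.2)) 49
piston (array([425.3, 160.2]), np.float64(34.6)) 188
bush (array([344.5, 292.8]), np.float64(28.5)) 84
nut (array([ 419.4, -159.2]), np.float64(26.3)) 80
bearing (array([ 454.2, -374.4]), np.float64(39.4)) 76
side piston (array([429. , 159.3]), np.float64(31.7)) 110
side bush (array([339.5, 303.5]), np.float64(36.6)) 208
side nut (array([ 423.6, -160.2]), np.float64(24.0)) 43
side bearing (array([ 474.3, -369.8]), np.float64(4.8)) 4
side gear (array([442.6, 393.8]), np.float64(38.0)) 119
board [ 0.6183 -0.0209 -0.0794] 0.0015447548831374366 504
bearing [580.6  72.4]
gear [573.5 -17.3]
piston [ 566.3 -107. ]
nut [670.3  65.3]
drum [588.2 167.1]
cyl [ 558.8 -201.7]
side board [ 0.6195 -0.019  -0.0929] 5 0.00043973352274851303
```

```bash
cat > overlay.py <<'E'
from h import *
B=np.array([.6183,-.0209,-.0794])
def b2w(v,z,t=B):
    v=np.atleast_2d(v);c,s=np.cos(t[2]),np.sin(t[2]);return np.c_[v@np.array([[c,-s],[s,c]]).T+t[:2],np.full(len(v),z)]
def circ(c,d,z,n=40):
    a=np.linspace(0,2*np.pi,n);return np.c_[c[0]+d/2*np.cos(a),c[1]+d/2*np.sin(a),np.full(n,z)]
def draw(img,cam,X,col,f):
    P=((w2p(cam,X)+.5)*f*16).astype(np.int32);cv2.polylines(img,[P],True,col,1,cv2.LINE_AA,4)
E
python3 - <<'E'
from overlay import *
print(p2w('top',(132.7,204.7),.016).round(4), p2w('top',(436.9,215.9),.015).round(4))
parts=dict(gear=((.4585,.3735),.064,.016),piston=((.4253,.1602),.052,.058),bush=((.3445,.2928),.030,.028),nut=((.4194,-.1592),.036,.02),bearing=((.4542,-.3744),.052,.015))
f=4;out=[]
for cam in ('top','side'):
    p=cv2.imread(f'pics/{cam}0.png');I=cv2.resize(p,None,fx=f,fy=f,interpolation=cv2.INTER_CUBIC)
    tiles=[]
    for n,(c,d,z) in parts.items():
        draw(I,cam,circ(c,d,z),(0,255,0),f);draw(I,cam,circ(c,d,0),(255,255,0),f)
    for x in(-.045,.045):
        for y in(-.09,0,.09): draw(I,cam,b2w([[x+a*.0375,y+b*.0375] for a,b in((1,1),(1,-1),(-1,-1),(-1,1))],.006),(0,0,255),f)
    draw(I,cam,b2w([[a*.1,b*.24] for a,b in((1,1),(1,-1),(-1,-1),(-1,1))],.006),(0,255,255),f)
    dr=b2w([[-.045,.185]],0)[0];draw(I,cam,circ(dr,.1,.061),(0,255,0),f)
    draw(I,cam,b2w([[-.045+a*.044,-.185+b*.044] for a,b in((1,1),(1,-1),(-1,-1),(-1,1))],.074),(0,255,0),f)
    for n,(c,d,z) in parts.items():
        u,v=(w2p(cam,[*c,z/2])[0]*f).astype(int);tiles.append(I[v-100:v+100,u-100:u+100])
    cv2.imwrite(f'pics/ov_{cam}b.png',I[90*4:200*4,190*4:400*4][:,:800] if cam=='top' else I[600:1000,560:1300])
    out.append(np.hstack(tiles[:5]))
o=np.vstack(out);cv2.imwrite('pics/ov.png',cv2.resize(o,(800,320)))
E
```

```text
[[0.4601 0.376  0.016 ]] [[ 0.4524 -0.3728  0.015 ]]
```

View pics/ov.png

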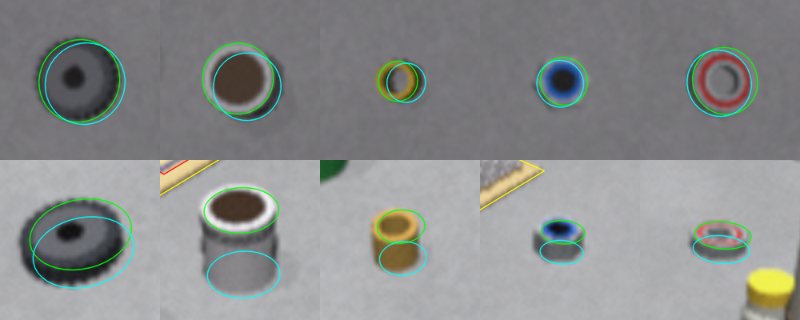

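View pics/ov_topb.png

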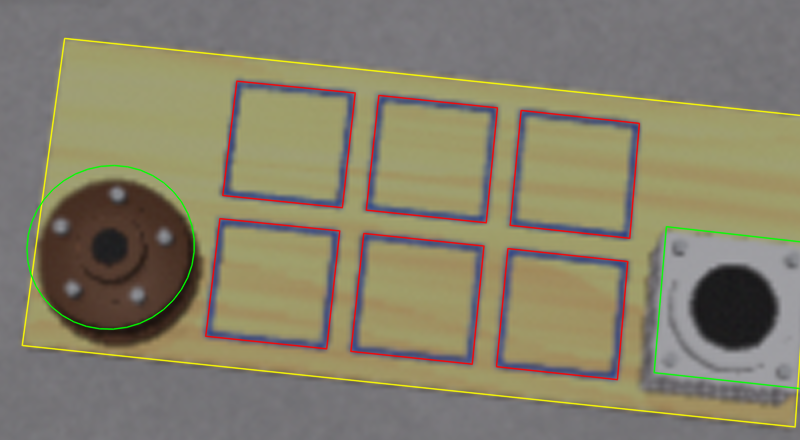

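View pics/ov_sideb.png

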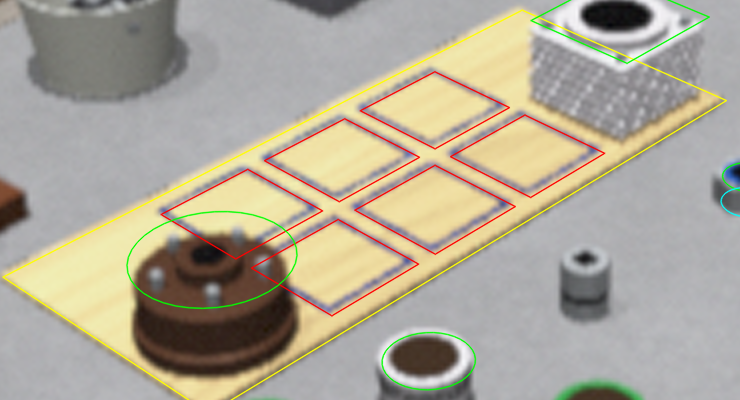

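The fits hold up: the board overlay matches its outline and all the squares, and the part tops match in both views to about 2 mm. For the gear and bearing I'll use the bore and ring centres. Next I check the nut's flat direction and move above it.

```bash
python3 - <<'E'
from h import *
a=[cv2.resize(cv2.imread(f'pics/r_{n}.png'),(400,400)) for n in('nut','gear')]
cv2.imwrite('pics/rr.png',np.hstack(a))
E
```

```text
(no output)
```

View pics/rr.png

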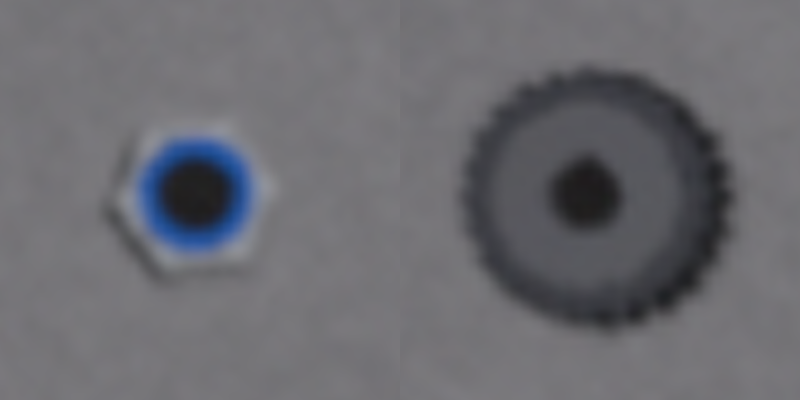

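Emit:
{"op": "apply_moves", "data": {"rows": [[60, 290, 374, -110, 0, 0, 1.43], [60, 290, 374, -110, 0, 0, 1.43], [60, 290, 374, -110, 0, 0, 1.43], [60, 290, 374, -110, 0, 0, 1.43], [60, 290, 374, -110, 0, 0, 1.43], [60, 290, 374, -110, 0, 0, 1.43], [60, 290, 374, -110, 0, 0, 1.43], [60, 290, 374, -110, 0, 0, 1.43], [60, 290, 374, -110, 0, 0, 1.43], [60, 290, 374, -110, 0, 0, 1.43]], "force": 50}}

```text
time: 2.3
eef_pos: [0.421, -0.1602, 0.1215]
tcp_rot: [2.108, 2.329, -0.0]
contact_force: [-0.1, -0.6, 0.3]
width: 0.0598
```

The nut's flats face along world x (top edge in the rectified crop is near level), so the jaw direction suits. Descend and grip.

Emit:
{"op": "apply_moves", "data": {"rows": [[60, 0, 0, -60, 0, 0, 0], [60, 0, 0, -105, 0, 0, 0], [60, 0, 0, -117, 0, 0, 0], [60, 0, 0, -117, 0, 0, 0], [25, 0, 0, -117, 0, 0, 0], [25, 0, 0, -117, 0, 0, 0], [25, 0, 0, -117, 0, 0, 0], [25, 0, 0, -117, 0, 0, 0], [25, 0, 0, -117, 0, 0, 0]]}}

```text
time: 3.42
eef_pos: [0.4224, -0.1608, 0.0066]
tcp_rot: [2.105, 2.327, 0.001]
contact_force: [-1.5, -1.1, 6.0]
width: 0.0349
```

Emit:
{"op": "apply_moves", "data": {"rows": [[25, 0, 0, 40, 0, 0, 0], [25, 0, 0, 90, 0, 0, 0], [25, 45, 40, 90, 0, 0, -0.1], [25, 90, 80, 90, 0, 0, -0.18], [25, 135, 120, 90, 0, 0, -0.18], [25, 180, 160, 90, 0, 0, -0.18], [25, 220, 198, 90, 0, 0, -0.18], [25, 249, 225, 90, 0, 0, -0.18], [25, 249, 225, 90, 0, 0, -0.18]]}}

```text
time: 4.55
eef_pos: [0.6717, 0.0671, 0.0941]
tcp_rot: [2.306, 2.134, 0.001]
contact_force: [-0.2, -0.5, -1.8]
width: 0.0344
```

```bash
python3 - <<'E'
from h import *
p,d=robot.grab_frame('side');cv2.imwrite('pics/s1.png',p);print(robot.state()['width'])
E
```

```text
0.034798544705525125
```

View pics/s1.png

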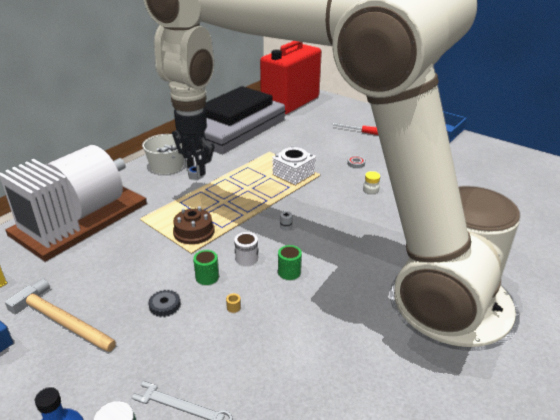

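The nut is in the jaws over the back-left square at (195,172). Lower it and release.

Emit:
{"op": "apply_moves", "data": {"rows": [[25, 0, 0, -50, 0, 0, 0], [25, 0, 0, -72, 0, 0, 0], [25, 0, 0, -81, 0, 0, 0], [25, 0, 0, -81, 0, 0, 0], [52, 0, 0, -81, 0, 0, 0], [52, 0, 0, -81, 0, 0, 0], [52, 0, 0, -81, 0, 0, 0], [52, 0, 0, -30, 0, 0, 0], [52, 0, 0, 20, 0, 0, 0], [70, 0, 0, 20, 0, 0, 0]]}}

```text
time: 5.85
eef_pos: [0.6723, 0.0651, 0.1197]
tcp_rot: [2.305, 2.128, 0.01]
contact_force: [0.3, 0.3, -0.1]
width: 0.0684
```

Emit:
{"op": "apply_moves", "data": {"rows": [[70, -25, -50, 20, 0, 0, 0], [70, -217, -438, 20, 0, 0, 0], [70, -217, -438, 20, 0, 0, 0], [70, -217, -438, 20, 0, 0, 0], [70, -217, -438, 20, 0, 0, 0], [70, -217, -438, 20, 0, 0, 0], [70, -217, -438, 20, 0, 0, 0], [70, -217, -438, 20, 0, 0, 0], [70, -217, -438, 20, 0, 0, 0], [70, -217, -438, 0, 0, 0, 0]]}}

```text
time: 7.1
eef_pos: [0.4535, -0.3738, 0.1148]
tcp_rot: [2.309, 2.128, 0.001]
contact_force: [0.8, 0.1, -1.1]
width: 0.07
```

```bash
python3 - <<'E'
from overlay import *
print(robot.state()['eef_pos'])
p,d=robot.grab_frame('top');cv2.imwrite('pics/t2.png',p)
I=cv2.resize(p,None,fx=4,fy=4,interpolation=cv2.INTER_CUBIC)
n=b2w([[.045,.09]],0)[0];draw(I,'top',circ(n,.036,.026),(0,255,0),4)
cv2.imwrite('pics/t2c.png',I[360:800,760:1560])
E
```

```text
[ 0.45346178 -0.37375047  0.11478649]
```

View pics/t2.png

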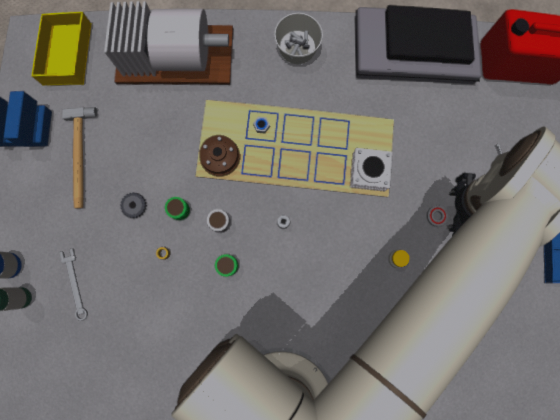

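View pics/t2c.png

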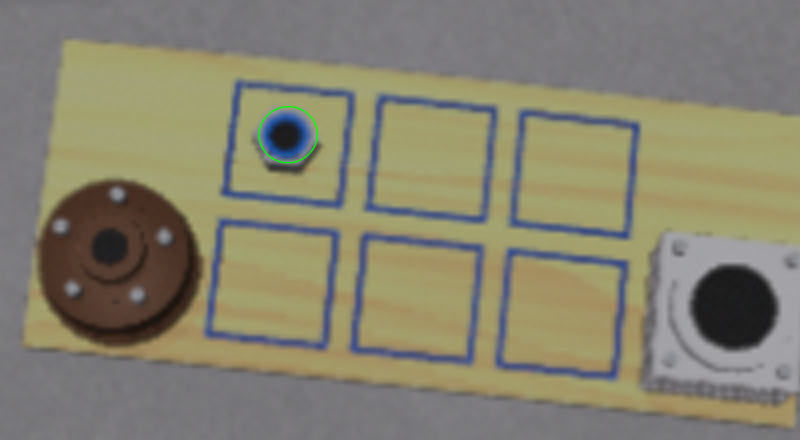

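The nut (blue ring at about (261,124)) sits centred in its square within about 2 mm. Now grip the bearing.

Emit:
{"op": "apply_moves", "data": {"rows": [[70, 0, 0, -55, 0, 0, 0], [70, 0, 0, -98, 0, 0, 0], [70, 0, 0, -110, 0, 0, 0], [70, 0, 0, -110, 0, 0, 0], [45, 0, 0, -110, 0, 0, 0], [45, 0, 0, -110, 0, 0, 0], [45, 0, 0, -110, 0, 0, 0], [45, 0, 0, -110, 0, 0, 0], [45, 0, 0, -110, 0, 0, 0]]}}

```text
time: 8.28
eef_pos: [0.4544, -0.3739, 0.0071]
tcp_rot: [2.306, 2.128, 0.001]
contact_force: [0.1, 2.5, 6.6]
width: 0.0484
```

The width reads 48.4 mm where 52 was expected, so I lift a little and look.

Emit:
{"op": "apply_moves", "data": {"rows": [[45, 0, 0, 10, 0, 0, 0], [45, 0, 0, 30, 0, 0, 0], [45, 0, 0, 50, 0, 0, 0], [45, 0, 0, 50, 0, 0, 0]]}}

```text
time: 8.78
eef_pos: [0.4543, -0.3741, 0.057]
tcp_rot: [2.306, 2.128, 0.001]
contact_force: [0.2, 0.5, -0.6]
width: 0.0486
```

```bash
python3 - <<'E'
from h import *
print(robot.state()['width'],robot.state()['contact_force'])
p,d=robot.grab_frame('side');q,d=robot.grab_frame('top')
a=cv2.resize(p[110:190,310:410],(500,400),interpolation=cv2.INTER_CUBIC)
b=cv2.resize(q[170:240,400:490],(300,400)[::1],interpolation=cv2.INTER_CUBIC)
cv2.imwrite('pics/s3.png',np.hstack([a,b]))
E
```

```text
0.048589507157615265 [ 0.21056123  0.45299577 -0.55853996]
```

View pics/s3.png

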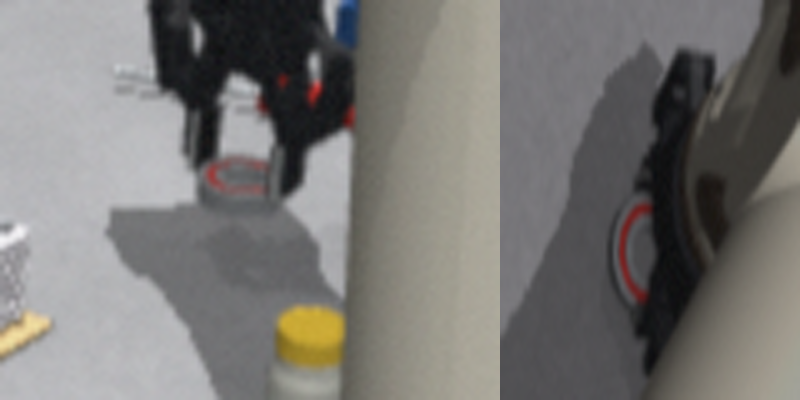

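It is gripped level. Carry it high over the cylinder to the square by the drum.

Emit:
{"op": "apply_moves", "data": {"rows": [[45, 0, 0, 40, 0, 0, 0], [45, 0, 30, 70, 0, 0, 0], [45, 20, 85, 70, 0, 0, 0], [45, 36, 140, 70, 0, 0, 0], [45, 52, 196, 70, 0, 0, 0], [45, 70, 255, 70, 0, 0, 0], [45, 88, 315, 70, 0, 0, 0], [45, 106, 375, 70, 0, 0, 0], [45, 120, 422, 70, 0, 0, 0], [45, 126, 446, 50, 0, 0, 0]]}}

```text
time: 10.12
eef_pos: [0.58, 0.0755, 0.1043]
tcp_rot: [2.306, 2.133, 0.002]
contact_force: [0.5, -0.7, -1.9]
width: 0.0483
```

Emit:
{"op": "apply_moves", "data": {"rows": [[45, 0, 0, -20, 0, 0, 0], [45, 0, 0, -50, 0, 0, 0], [45, 0, 0, -50, 0, 0, 0]]}}

```text
time: 10.5
eef_pos: [0.5771, 0.0727, 0.0511]
tcp_rot: [-2.306, -2.129, 0.007]
contact_force: [-0.5, -0.3, -0.5]
width: 0.0485
```

Emit:
{"op": "apply_moves", "data": {"rows": [[45, 2, 0, -20, 0, 0, 0], [45, 2, 0, -33, 0, 0, 0], [45, 2, 0, -33, 0, 0, 0], [45, 2, 0, -33, 0, 0, 0]]}}

```text
time: 11.0
eef_pos: [0.5814, 0.0728, 0.0218]
tcp_rot: [2.308, 2.13, 0.001]
contact_force: [0.2, -0.1, -1.4]
width: 0.0484
```

Emit:
{"op": "apply_moves", "data": {"rows": [[45, 0, 0, -8, 0, 0, 0], [45, 0, 0, -8, 0, 0, 0], [45, 0, 0, -8, 0, 0, 0], [64, 0, 0, -8, 0, 0, 0], [64, 0, 0, -8, 0, 0, 0], [64, 0, 0, -8, 0, 0, 0], [64, 0, 0, 40, 0, 0, 0], [64, 0, 0, 100, 0, 0, 0], [75, 0, 0, 100, 0, 0, 0]]}}

```text
time: 12.12
eef_pos: [0.5836, 0.0732, 0.1269]
tcp_rot: [2.305, 2.127, 0.011]
contact_force: [0.3, -0.5, -0.5]
width: 0.0747
```

Emit:
{"op": "apply_moves", "data": {"rows": [[78, -121, 303, 0, 0, 0, 0], [78, -121, 303, 0, 0, 0, 0], [78, -121, 303, 0, 0, 0, 0], [78, -121, 303, 0, 0, 0, 0], [78, -121, 303, 0, 0, 0, 0], [78, -121, 303, 0, 0, 0, 0], [78, -121, 303, 0, 0, 0, 0], [78, -121, 303, 0, 0, 0, 0]]}}

```text
time: 13.12
eef_pos: [0.4607, 0.3747, 0.1211]
tcp_rot: [2.31, 2.129, -0.001]
contact_force: [-0.3, -0.9, -0.1]
width: 0.0779
```

```bash
python3 - <<'E'
from overlay import *
print(robot.state()['eef_pos'])
p,d=robot.grab_frame('top');q,d=robot.grab_frame('side')
I=cv2.resize(p,None,fx=4,fy=4,interpolation=cv2.INTER_CUBIC)
n=b2w([[.045,.09]],0)[0];draw(I,'top',circ(n,.036,.026),(0,255,0),4)
n=b2w([[-.045,.09]],0)[0];draw(I,'top',circ(n,.052,.021),(0,255,0),4)
J=cv2.resize(q,None,fx=4,fy=4,interpolation=cv2.INTER_CUBIC)
draw(J,'side',circ(n,.052,.021),(0,255,0),4)
u,v=(w2p('side',[*n[:2],.02])[0]*4).astype(int)
cv2.imwrite('pics/t4c.png',np.hstack([I[400:800,860:1260],J[v-200:v+200,u-200:u+200]]))
cv2.imwrite('pics/t4.png',p)
E
```

```text
[0.46066838 0.37469603 0.1210722 ]
```

View pics/t4c.png

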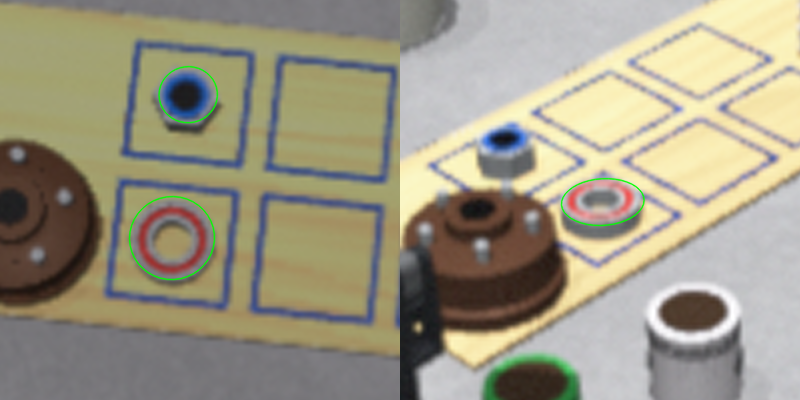

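View pics/t4.png

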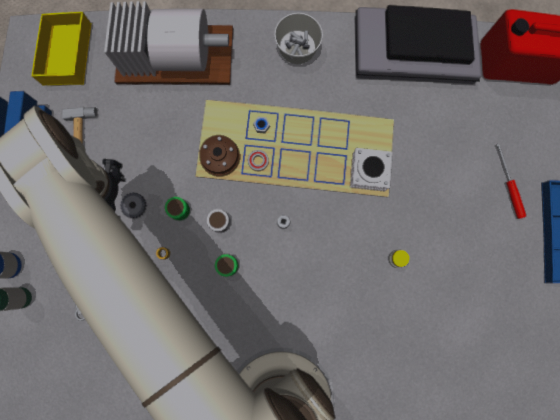

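The bearing at (258,160) fits its model circle to about 1 mm in both views. Now grip the gear.

Emit:
{"op": "apply_moves", "data": {"rows": [[78, 0, 1, -55, 0, 0, 0], [78, 0, 1, -103, 0, 0, 0], [78, 0, 1, -116, 0, 0, 0], [78, 0, 1, -116, 0, 0, 0], [50, 0, 1, -116, 0, 0, 0], [50, 0, 1, -116, 0, 0, 0], [50, 0, 1, -116, 0, 0, 0], [50, 0, 1, -116, 0, 0, 0], [50, 0, 1, -116, 0, 0, 0], [50, 0, 1, -116, 0, 0, 0]], "force": 60}}

```text
time: 14.48
eef_pos: [0.4617, 0.3777, 0.0087]
tcp_rot: [2.308, 2.13, 0.007]
contact_force: [0.3, -2.2, 8.6]
width: 0.0561
```

Emit:
{"op": "apply_moves", "data": {"rows": [[50, 0, 0, 15, 0, 0, 0], [50, 0, 0, 50, 0, 0, 0], [50, 0, 0, 100, 0, 0, 0], [50, 0, 0, 100, 0, 0, 0]]}}

```text
time: 14.98
eef_pos: [0.462, 0.3785, 0.1114]
tcp_rot: [2.308, 2.131, 0.013]
contact_force: [-0.3, 0.3, -4.3]
width: 0.0559
```

```bash
python3 - <<'E'
from h import *
p,d=robot.grab_frame('side')
cv2.imwrite('pics/s5.png',cv2.resize(p[200:320,70:270],(800,480),interpolation=cv2.INTER_CUBIC))
E
```

```text
(no output)
```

View pics/s5.png

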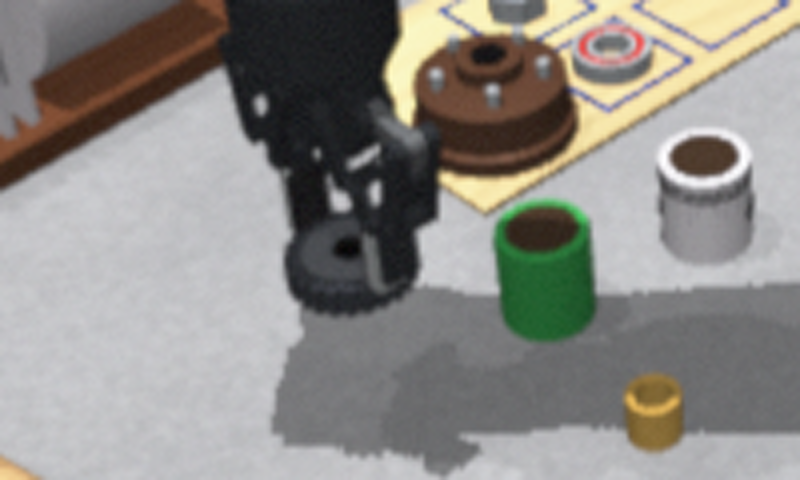

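Emit:
{"op": "apply_moves", "data": {"rows": [[50, 8, -30, 10, 0, 0, 0], [50, 22, -80, 10, 0, 0, 0], [50, 38, -135, 10, 0, 0, 0], [50, 54, -190, 10, 0, 0, 0], [50, 70, -245, 10, 0, 0, 0], [50, 86, -300, 10, 0, 0, 0], [50, 101, -350, 10, 0, 0, 0], [50, 111, -385, 0, 0, 0, 0], [50, 113, -394, -30, 0, 0, 0], [50, 113, -394, -60, 0, 0, 0]]}}

```text
time: 16.27
eef_pos: [0.5726, -0.0182, 0.0434]
tcp_rot: [-2.31, -2.128, 0.002]
contact_force: [-0.1, -0.9, -2.9]
width: 0.0559
```

Emit:
{"op": "apply_moves", "data": {"rows": [[50, 0, 0, -20, 0, 0, 0], [50, 0, 0, -27, 0, 0, 0], [50, 0, 0, -27, 0, 0, 0], [50, 0, 0, -27, 0, 0, 0]]}}

```text
time: 16.77
eef_pos: [0.5737, -0.017, 0.0192]
tcp_rot: [2.308, 2.13, 0.001]
contact_force: [0.2, -0.2, -3.5]
width: 0.0557
```

Emit:
{"op": "apply_moves", "data": {"rows": [[50, 0, 0, -4, 0, 0, 0], [50, 0, 0, -5, 0, 0, 0], [50, 0, 0, -5, 0, 0, 0], [72, 0, 0, -5, 0, 0, 0], [72, 0, 0, -5, 0, 0, 0], [72, 0, 0, -5, 0, 0, 0], [72, 0, 0, 30, 0, 0, 0], [72, 0, 0, 90, 0, 0, 0], [72, 0, 0, 110, 0, 0, 0]]}}

```text
time: 17.9
eef_pos: [0.5745, -0.0172, 0.1323]
tcp_rot: [2.306, 2.129, 0.006]
contact_force: [0.4, 0.4, -0.8]
width: 0.0724
```

Emit:
{"op": "apply_moves", "data": {"rows": [[75, -146, 178, 0, 0, 0, 0], [75, -146, 178, 0, 0, 0, 0], [75, -146, 178, 0, 0, 0, 0], [75, -146, 178, 0, 0, 0, 0], [75, -146, 178, 0, 0, 0, 0], [75, -146, 178, 0, 0, 0, 0]]}}

```text
time: 18.65
eef_pos: [0.4274, 0.1608, 0.1284]
tcp_rot: [2.308, 2.131, 0.001]
contact_force: [-0.2, -0.9, -0.2]
width: 0.0752
```

```bash
python3 - <<'E'
from overlay import *
print(robot.state()['eef_pos'])
p,d=robot.grab_frame('top');q,d=robot.grab_frame('side')
I=cv2.resize(p,None,fx=4,fy=4,interpolation=cv2.INTER_CUBIC)
n=b2w([[-.045,0]],0)[0];draw(I,'top',circ(n,.064,.022),(0,255,0),4)
J=cv2.resize(q,None,fx=4,fy=4,interpolation=cv2.INTER_CUBIC)
draw(J,'side',circ(n,.064,.022),(0,255,0),4)
u,v=(w2p('side',[*n[:2],.02])[0]*4).astype(int)
cv2.imwrite('pics/t6c.png',np.hstack([I[440:840,960:1360],J[v-200:v+200,u-200:u+200]]))
E
```

```text
[0.42743382 0.16081552 0.12841398]
```

View pics/t6c.png

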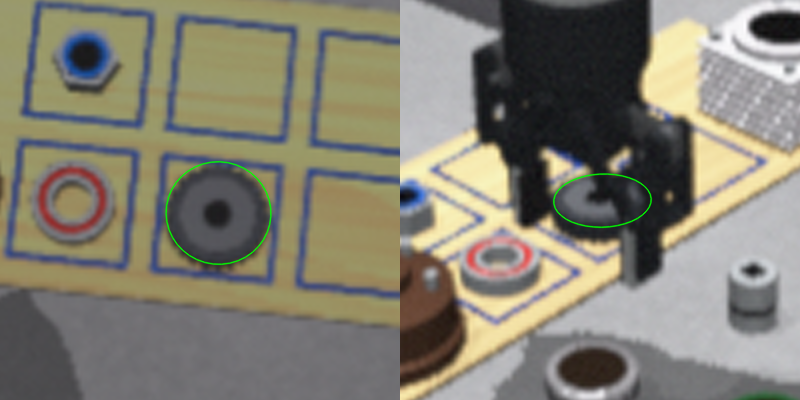

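The gear sits centred (bore within 1 px of the circle centre). Now the piston.

Emit:
{"op": "apply_moves", "data": {"rows": [[75, 0, 0, -50, 0, 0, 0], [75, 0, 0, -90, 0, 0, 0], [75, 0, 0, -102, 0, 0, 0], [75, 0, 0, -102, 0, 0, 0], [42, 0, 0, -102, 0, 0, 0], [42, 0, 0, -102, 0, 0, 0], [42, 0, 0, -102, 0, 0, 0], [42, 0, 0, -102, 0, 0, 0], [42, 0, 0, -102, 0, 0, 0], [42, 0, 0, -102, 0, 0, 0]], "force": 50}}

```text
time: 20.0
eef_pos: [0.4283, 0.1612, 0.0283]
tcp_rot: [2.307, 2.13, 0.004]
contact_force: [-0.9, -1.3, 4.9]
width: 0.0497
```

Emit:
{"op": "apply_moves", "data": {"rows": [[42, 0, 0, 15, 0, 0, 0], [42, 0, 0, 50, 0, 0, 0], [42, 0, 0, 80, 0, 0, 0], [42, 0, 0, 80, 0, 0, 0]]}}

```text
time: 20.5
eef_pos: [0.4287, 0.1615, 0.1097]
tcp_rot: [2.307, 2.13, 0.008]
contact_force: [0.1, -0.4, -1.3]
width: 0.0495
```

Emit:
{"op": "apply_moves", "data": {"rows": [[42, 15, -28, 0, 0, 0, 0], [42, 40, -76, 0, 0, 0, 0], [42, 65, -125, 0, 0, 0, 0], [42, 90, -173, 0, 0, 0, 0], [42, 115, -221, 0, 0, 0, 0], [42, 132, -254, 0, 0, 0, 0], [42, 139, -267, -15, 0, 0, 0], [42, 139, -267, -40, 0, 0, 0], [42, 139, -267, -60, 0, 0, 0], [42, 139, -267, -60, 0, 0, 0]]}}

```text
time: 21.75
eef_pos: [0.5644, -0.1052, 0.0437]
tcp_rot: [-2.305, -2.129, 0.004]
contact_force: [-0.6, 0.1, -1.1]
width: 0.0497
```

Emit:
{"op": "apply_moves", "data": {"rows": [[42, 0, 0, -8, 0, 0, 0], [42, 0, 0, -12, 0, 0, 0], [42, 0, 0, -12, 0, 0, 0], [42, 0, 0, -12, 0, 0, 0]]}}

```text
time: 22.25
eef_pos: [0.5663, -0.1061, 0.0346]
tcp_rot: [2.308, 2.131, 0.0]
contact_force: [-0.4, -0.5, -1.1]
width: 0.0496
```

Measured piston underside is at 34.6 − 28.3 = 6.3 mm, so release.

Emit:
{"op": "apply_moves", "data": {"rows": [[42, 0, 0, -1, 0, 0, 0], [42, 0, 0, -1, 0, 0, 0], [66, 0, 0, -1, 0, 0, 0], [66, 0, 0, -1, 0, 0, 0], [66, 0, 0, -1, 0, 0, 0], [66, 0, 0, 40, 0, 0, 0], [66, 0, 0, 95, 0, 0, 0], [66, 0, 0, 110, 0, 0, 0]]}}

```text
time: 23.25
eef_pos: [0.5675, -0.1064, 0.1482]
tcp_rot: [2.305, 2.128, 0.005]
contact_force: [0.1, -0.7, -0.1]
width: 0.0662
```

Emit:
{"op": "apply_moves", "data": {"rows": [[55, -222, 400, 0, 0, 0, 0], [55, -222, 400, 0, 0, 0, 0], [55, -222, 400, 0, 0, 0, 0], [55, -222, 400, 0, 0, 0, 0], [55, -222, 400, 0, 0, 0, 0], [55, -222, 400, 0, 0, 0, 0], [55, -222, 400, 0, 0, 0, 0], [55, -222, 400, 0, 0, 0, 0], [55, -222, 400, 0, 0, 0, 0], [55, -222, 400, -30, 0, 0, 0]]}}

```text
time: 24.5
eef_pos: [0.3453, 0.2942, 0.1152]
tcp_rot: [2.308, 2.131, 0.005]
contact_force: [-0.5, 0.4, -0.7]
width: 0.0553
```

```bash
python3 - <<'E'
from overlay import *
print(robot.state()['eef_pos'])
p,d=robot.grab_frame('top');q,d=robot.grab_frame('side')
I=cv2.resize(p,None,fx=4,fy=4,interpolation=cv2.INTER_CUBIC)
J=cv2.resize(q,None,fx=4,fy=4,interpolation=cv2.INTER_CUBIC)
n=b2w([[-.045,-.09]],0)[0]
for im,c in((I,'top'),(J,'side')):
    draw(im,c,circ(n,.052,.064),(0,255,0),4);draw(im,c,circ((.344,.294),.03,.028),(0,255,0),4);draw(im,c,circ((.344,.294),.03,0),(255,255,0),4)
def t(im,c,X,r=130):
    u,v=(w2p(c,X)[0]*4).astype(int);return im[v-r:v+r,u-r:u+r]
cv2.imwrite('pics/t7.png',np.vstack([np.hstack([t(I,'top',[*n[:2],.06]),t(J,'side',[*n[:2],.06])]),np.hstack([t(I,'top',[.344,.294,.02]),t(J,'side',[.344,.294,.02])])]))
E
```

```text
[0.34525221 0.29421509 0.11522908]
```

View pics/t7.png

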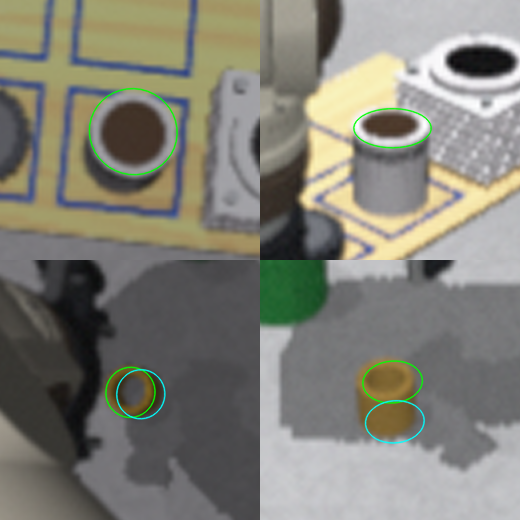

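The piston on the board fits its circle in both views. The bush rim agrees to about 2 mm, so shift y by 1 mm and grip it.

Emit:
{"op": "apply_moves", "data": {"rows": [[55, 1, 1, -50, 0, 0, 0], [55, 1, 1, -92, 0, 0, 0], [55, 1, 1, -104, 0, 0, 0], [55, 1, 1, -104, 0, 0, 0], [20, 1, 1, -104, 0, 0, 0], [20, 1, 1, -104, 0, 0, 0], [20, 1, 1, -104, 0, 0, 0], [20, 1, 1, -104, 0, 0, 0], [20, 1, 1, -104, 0, 0, 0], [20, 1, 1, -104, 0, 0, 0]], "force": 40}}

```text
time: 25.85
eef_pos: [0.3462, 0.2956, 0.0124]
tcp_rot: [2.308, 2.13, 0.005]
contact_force: [-0.1, -2.1, 7.1]
width: 0.0286
```

Emit:
{"op": "apply_moves", "data": {"rows": [[20, 0, 0, 15, 0, 0, 0], [20, 0, 0, 50, 0, 0, 0], [20, 0, 0, 100, 0, 0, 0], [20, 0, 0, 100, 0, 0, 0]]}}

```text
time: 26.35
eef_pos: [0.3468, 0.2964, 0.1154]
tcp_rot: [2.308, 2.131, 0.012]
contact_force: [0.3, 0.1, -1.3]
width: 0.0286
```

Emit:
{"op": "apply_moves", "data": {"rows": [[20, 15, -20, 0, 0, 0, 0], [20, 45, -62, 0, 0, 0, 0], [20, 78, -107, 0, 0, 0, 0], [20, 111, -152, 0, 0, 0, 0], [20, 144, -197, 0, 0, 0, 0], [20, 177, -242, 0, 0, 0, 0], [20, 205, -281, 0, 0, 0, 0], [20, 222, -304, -10, 0, 0, 0], [20, 228, -312, -35, 0, 0, 0], [20, 228, -312, -55, 0, 0, 0]]}}

```text
time: 27.6
eef_pos: [0.5731, -0.018, 0.0539]
tcp_rot: [-2.309, -2.129, 0.001]
contact_force: [-0.2, -0.0, -1.1]
width: 0.0287
```

Emit:
{"op": "apply_moves", "data": {"rows": [[20, 0, 0, -10, 0, 0, 0], [20, 0, 0, -13, 0, 0, 0], [20, 0, 0, -13, 0, 0, 0], [20, 0, 0, -13, 0, 0, 0]]}}

```text
time: 28.1
eef_pos: [0.5736, -0.017, 0.0432]
tcp_rot: [2.308, 2.131, 0.001]
contact_force: [-0.9, -0.7, -0.3]
width: 0.0288
```

```bash
python3 - <<'E'
from overlay import *
p,d=robot.grab_frame('top');q,d=robot.grab_frame('side')
I=cv2.resize(p,None,fx=5,fy=5,interpolation=cv2.INTER_CUBIC)
J=cv2.resize(q,None,fx=5,fy=5,interpolation=cv2.INTER_CUBIC)
n=b2w([[-.045,0]],0)[0]
for im,c in((I,'top'),(J,'side')):
    draw(im,c,circ(n,.064,.022),(0,255,0),5);draw(im,c,circ(n,.03,.0295),(0,0,255),5);draw(im,c,circ(n,.03,.0575),(0,0,255),5)
def t(im,c,X,r=200):
    u,v=(w2p(c,X)[0]*5).astype(int);return im[v-r:v+r,u-r:u+r]
cv2.imwrite('pics/t8.png',np.hstack([t(I,'top',[*n[:2],.04]),t(J,'side',[*n[:2],.04])]))
E
```

```text
(no output)
```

View pics/t8.png

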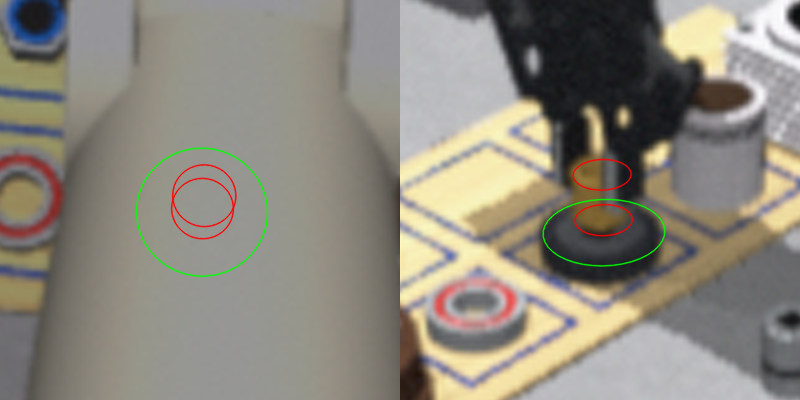

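The bush hangs upright over the gear, a millimetre or two to the left in the side view. Shift y by −1, lower and release.

Emit:
{"op": "apply_moves", "data": {"rows": [[20, 0, -1, -5, 0, 0, 0], [20, 0, -1, -8, 0, 0, 0], [20, 0, -1, -8, 0, 0, 0], [20, 0, -1, -8, 0, 0, 0]]}}

```text
time: 28.7
eef_pos: [0.5731, -0.0182, 0.0345]
tcp_rot: [2.308, 2.131, -0.0]
contact_force: [-2.4, -0.7, 4.0]
width: 0.0286
```

Contact on the gear reads about 4 N at the expected height (34.5 against 34.4 mm). Release.

Emit:
{"op": "apply_moves", "data": {"rows": [[30, 0, -1, 0, 0, 0, 0], [36, 0, -1, 0, 0, 0, 0], [44, 0, -1, 0, 0, 0, 0], [44, 0, -1, 0, 0, 0, 0], [44, 0, -1, 20, 0, 0, 0], [44, 0, -1, 60, 0, 0, 0], [44, 0, -1, 110, 0, 0, 0], [44, -40, -1, 130, 0, 0, 0]]}}

```text
time: 29.7
eef_pos: [0.5349, -0.0192, 0.1667]
tcp_rot: [2.307, 2.129, 0.004]
contact_force: [-1.3, 0.6, -0.4]
width: 0.0439
```

Emit:
{"op": "apply_moves", "data": {"rows": [[44, -60, -60, 20, 0, 0, 0], [44, -100, -120, 20, 0, 0, 0], [44, -120, -180, 20, 0, 0, 0], [44, -140, -240, 20, 0, 0, 0], [44, -140, -300, 20, 0, 0, 0], [44, -140, -300, 20, 0, 0, 0]]}}

```text
time: 30.45
eef_pos: [0.3921, -0.3219, 0.1842]
tcp_rot: [2.311, 2.127, -0.0]
contact_force: [0.8, 1.1, 0.5]
width: 0.044
```

```bash
cat > chk.py <<'E'
from overlay import *
import sys
tag=sys.argv[1]
p,d=robot.grab_frame('top');q,d=robot.grab_frame('side');cv2.imwrite(f'pics/T{tag}.png',p);cv2.imwrite(f'pics/S{tag}.png',q)
I=cv2.resize(p,None,fx=5,fy=5,interpolation=cv2.INTER_CUBIC)
J=cv2.resize(q,None,fx=5,fy=5,interpolation=cv2.INTER_CUBIC)
n=b2w([[-.045,0]],0)[0]
for im,c in((I,'top'),(J,'side')):
    draw(im,c,circ(n,.064,.022),(0,255,0),5);draw(im,c,circ(n,.03,.022),(0,0,255),5);draw(im,c,circ(n,.03,.050),(0,0,255),5)
def t(im,c,X,r=200):
    u,v=(w2p(c,X)[0]*5).astype(int);return im[v-r:v+r,u-r:u+r]
cv2.imwrite(f'pics/c{tag}.png',np.hstack([t(I,'top',[*n[:2],.04]),t(J,'side',[*n[:2],.04])]))
E
python3 chk.py 9
```

```text
(no output)
```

View pics/c9.png

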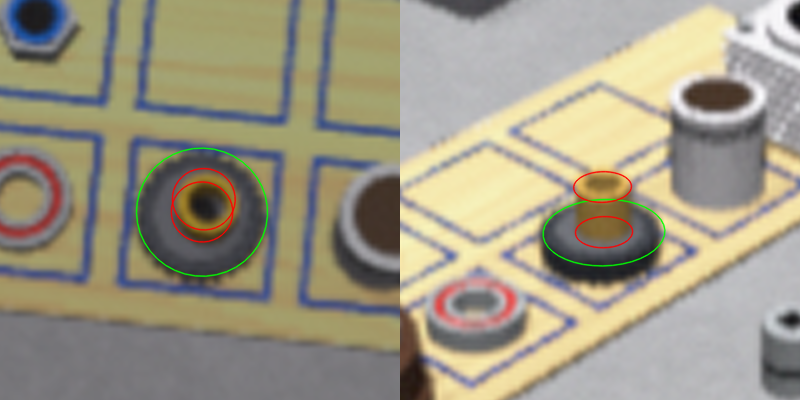

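View pics/T9.png

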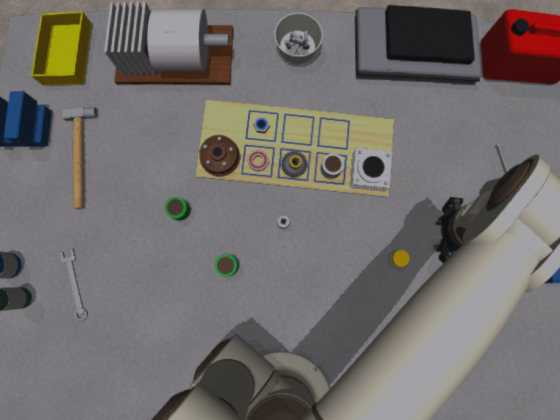

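```bash
python3 - <<'E'
from meas import *
from overlay import *
p=cv2.imread('pics/T9.png')
n=b2w([[-.045,0]],0)[0]
ims=[]
for off in ((0,0),(-.004,0)):
    I=cv2.resize(p,None,fx=12,fy=12,interpolation=cv2.INTER_CUBIC)
    c=(n[0]+off[0],n[1]+off[1]);draw(I,'top',circ(c,.03,.05),(0,255,0),12);draw(I,'top',circ(c,.02,.05),(0,255,0),12);draw(I,'top',circ(n,.06,.022),(255,0,255),12)
    u,v=(w2p('top',[*n[:2],.03])[0]*12).astype(int);ims.append(I[v-200:v+200,u-200:u+200])
cv2.imwrite('pics/bz.png',np.hstack(ims))
for nm,s,k,z in [('nut',(261,124),'blue',.026),('bearing',(258,160),'red',.021),('piston',(332,164),'brown',.064)]:
    m=comp(masks(p)[k],s,12);c,dd=centre(m,'top',z);t=B;cc,ss=np.cos(t[2]),np.sin(t[2])
    print(nm,((c/1000-t[:2])@np.array([[cc,-ss],[ss,cc]])*1000).round(1),dd)
q=cv2.imread('pics/S9.png');print(robot.find_in('bush','top'),robot.find_in('gear','top'),robot.find_in('socket','top'),robot.find_in('jar','side'))
E
```

```text
nut [43.8 91. ] 27.0
bearing [-46.6  89.6] 38.6
piston [-46.1 -90.7] 34.0
[] [{'at': [0.5709, -0.0157, 0.0244], 'p': 0.71}, {'at': [0.3489, -0.2724, 0.0517], 'p': 0.24}] [{'at': [0.4265, 0.0031, 0.0369], 'p': 0.69}] [{'at': [0.3436, -0.2585, 0.0324], 'p': 0.51}]
```

View pics/bz.png

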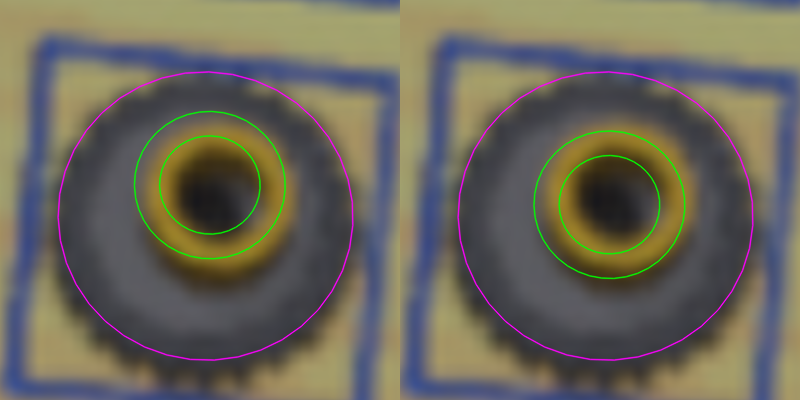

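Final measurements (board frame):
- **Nut:** (43.8, 91.0)
- **Bearing:** (−46.6, 89.6)
- **Piston:** (−46.1, −90.7)
- **Gear:** matches its circle to about 1 mm
- **Bush:** about 2–3 mm from the gear centre, upright in the side view

The socket and jar are where they started, and the arm is clear, so I hand in.

```bash
python3 - <<'E'
from cell import robot
s=robot.state();print(s['time'],s['contact_force'],s['qvel'].round(3))
print(robot.finish_job())
E
```

```text
30.75 [0.48261104 0.05394558 0.44683263] [ 0.011 -0.006  0.    -0.001  0.002 -0.003]
the job is handed in; nothing more can be done
None
```

All five parts are on the board in the places you asked for, and I handed the job in at 30.75 s. No verdict was reported.

- **Placing:** The bearing is in the near square by the drum, the nut directly behind it, the gear in the middle and the piston by the cylinder. The bush stands on the gear. I picked the aluminium piston, not the green lookalikes.
- **Position checks:** In the last top picture the bearing, piston and nut were within about 2 mm of their square centres, and the gear within about 1 mm when I checked it after placing. The gripper was clear and touching nothing.
- **Bush, where the views disagreed:** The top view put the bush about 2–3 mm off the gear's centre, while the side view showed no offset. Both are well inside the 8 mm limit. The detector did not find the bush in the last top picture, so this rests on my overlays.
- **Bystanders:** The socket and jar were found within about 3 mm of their first readings, which is about the detector's own error.
- **Other disagreement:** The gripper read 1–4 mm narrower than the stated sizes on every grasp. I lifted the bearing and gear and looked, and both were held level.

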